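# Set and lock a guitar-neck rest

## Robot

A 6-joint arm with a two-finger parallel gripper is mounted at the origin on the work surface. World frame = base frame: x ahead of the robot, y to its left, z up, the work surface at z = 0. Lengths are in m, angles in rad, forces in N, time in s.
With the tool pointing down it reaches from about 0.275 to 0.85 m from the base axis. Payload 19 kg.
Tool frame: the origin (TCP) lies midway between the tips of the shut fingers; the grasp point (between the pads) lies 19 mm behind it; x points along the fingers, y is the direction in which the jaws open and shut, and the axes are right-handed (so a half turn about x gives the same grasp; the last joint's range is limited). The gripper opens to 85 mm and grips with 20 to 120 N. Pads are 22 mm wide; open, the fingers measure 114 mm over their backs; the gripper's body (76 mm by 85 mm) begins 54 mm behind the grasp point. The pads swing forward as they close: fully open they stand 13 mm farther back than shut.
Start: joints at [-1.398, 0.15, 1.437, -0, 1.554, -0.134], TCP at [0.174, -0.548, 0.231] pointing down, gripper open.
Joint ranges: [-2.8, 2.8], [-0.68, 2.1], [0.12, 2.68], [-1.39, 4.53], [0.16, 2.79], [-2.81, 2.81]. Speed limits (rad/s): [1.89, 1.89, 2.22, 3.01, 3.01, 3.01].

## Interface

Orientations are given as a unit quaternion [w, x, y, z].
In Python, from bench import bot gives the robot as it stands. The module is installed in compiled form; this text tells all that it offers.
- The arm moves only by the tool carry_out, never from a script. Its argument "increments" is a list of rows, each a list of 7 numbers: the finger opening in m, from 0 to 0.0854, then the shift along the tool's x, y, z in m, then the turn, a rotation vector about the tool's x, y, z in rad. In form: [[fingers, tx, ty, tz, ax, ay, az], ...]. A call has 1 to 5 rows; each row is the pose to reach, as a shift and turn from the pose commanded when the call began, along the tool's axes at that moment; what a row does not reach only later rows make up. A row lasts 1/10 s, in which the tool goes at most 50 mm and 8.59 degrees, less where a joint would pass 70% of its speed; a pose out of reach is approached as far as the arm can. A call with a gripper value outside its range is refused whole. The fingers move at their own pace and stop on an object; "newtons" is the grip in N (left out, the last holds). Time passes only in rows, so rows that repeat a pose let the fingers close. It gives the time, the measured TCP pose, the force and the opening at its end, in the units of the state.
- bot.get_obs(): the state, without advancing time (a new reading comes with each control period).
- bot.camera(name): name is "scene" or "top"; returns a dict with "image" (400x640x3 uint8, red, green, blue), "K" (3x3 intrinsics, pixels), "extrinsics" (4x4, takes a point from camera to world coordinates). Camera axes: x right, y down, z forward; pixel columns grow to the right and rows downward; lengths in m; the calibration is good to about 2 mm. A picture is of the moment at which its call begins. There is no depth.
- bot.job_done(): hands the job in, once; it reports no verdict.
Trained networks look in the newest picture that a camera, given by its name, has taken for a name from the list of things; names that differ only in an ending like _2 or _b are one class to them, and where a whole thing is asked for, a point or a joint stands for the part that bears it (a point fixed in the world has none). Each returns a list of dicts, best first, with "confidence" (0 to 1); they miss things now and then, are a little off and sometimes report something else, mostly with a low value. They report only what shows in the picture. A call takes as long as a camera call.
- bot.silhouettes(camera, target): "pixels" (400x640 bool, what is visible of it) and "point" ([row, column] in pixels, amid what is visible of it).
The state is a dict: "time": time; "joint_positions": joint angles; "joint_vel": joint speeds; "tau": joint torques, N m; "ee_pos": TCP position; "tcp_rot": TCP orientation; "contact_force": force on the tool from outside, world axes, zero at the start; "ft_torque": the same for the moment, N m; "width": finger opening in m.
Only numpy, scipy, OpenCV 4.12 (cv2) and the standard library are available. Lean on these libraries where they do the work, as an engineer would, in place of code of your own. Each camera call takes 0.05 s, during which the arm holds its last target.

## Task

Set the height of the guitar-neck rest: turn the black knob until its bar-shaped pointer stands right at the wedge-shaped index on the scale ring. Only when it stands there, lock the setting by turning the five-spoked star handle clockwise (seen from above), spoke by spoke, until it is fully tight against its stop. Leave the pointer on the index, do not disturb the things lying around, and take the hand away.

Things in the scene. Friction and masses are not known exactly. Their poses are not given: they have to be found in the camera images.
- jig: Grey neck-rest jig, fixed to the bench. Origin: centre of the base plate's underside, z up, x away from the robot. Plate 190 (x) by 500 (y) by 12 mm. In its middle a column with a cork-topped rest, 50 by 64 mm, top at most 105 mm above the bench, which rises as the knob turns. Knob and star handle sit 150 mm to either side of it along y; which is on which side varies.
- knob_unit: Fixed round grey base of the knob, 176 mm across, axes as the jig's; origin on the knob's axis, 12 mm above the bench. On it lies the dark metal scale ring, 168 mm across, top 40 mm above the bench.
- knob_axis (a point): Point on the knob's vertical axis, 57 mm above the bench (mid-height of its pointer). Axes fixed, as the jig's. The knob is black, round, fluted, 57 mm over the flutes, from 42 to 78 mm above the bench. It stays where it is left.
- pointer_tip (a point): Tip of the knob's pointer, 62 mm from the knob's axis, 57 mm above the bench; its x axis points outward along the pointer. The pointer is a flat steel bar sticking out of the knob: 10 mm wide, 50 to 64 mm above the bench, from radius 26 to 58 mm, then a small nose. A closed finger can push it sideways, with about 2 N at radius 48 mm.
- index_mark (a point): Point just inside the tip of the index, 62 mm from the knob's axis, 45 mm above the bench: the pointer tip must stand straight above it. The index is a fixed bare-metal wedge on the scale ring, radius 64 to 85 mm, 3 mm wide inside, 16 mm outside, top at 45 mm, pointing inward at the knob's axis. The thin short ticks on the ring mean nothing here.
- knob (a joint): Angle of the knob's pointer about the vertical, in rad, counter-clockwise from above positive, measured from the x axis of knob_axis. Stops at -1.9 and 1.9. It starts clockwise of the index.
- lock_unit: Fixed base and hood of the star handle, axes as the jig's; origin on the handle's axis, 12 mm above the bench. A grey hood covers the half on the robot's side (x below -5 mm in this frame): top 84 mm above the bench, side walls at 96 to 102 mm either side. Under the spokes a grey block 90 mm square, top at 38 mm; beyond it the plate, at 12 mm.
- star_axis (a point): Point on the star handle's vertical axis at spoke mid-height, 58 mm above the bench. Axes fixed, as the jig's. Steel hub 40 mm across, top at 74 mm, with five level steel spokes 72 degrees apart, 10 mm thick, with 20 mm black balls at the ends, reaching 88 mm from the axis.
- star (a joint): Rotation of the star handle, rad, clockwise from above positive: 0 fully loose, 3.4 fully tight at a firm stop; stays where left. At value q the spokes point at angles 2 pi k/5 - q (counter-clockwise from x of star_axis). Only the spokes on the far half, outside the hood, can be reached: a closed finger let down between two of them pushes one with about 2 N at radius 58 mm.
- sanding_block: Loose bystander: wood and cork sanding block, 60 by 100 by 30 mm, origin at the centre of its underside. Leave alone.
- wax_jar: Loose bystander: amber glass jar with steel cap, 64 mm across, 55 mm high, origin at the centre of its underside. Leave alone.
- brush: Loose bystander: wooden-handled brush, 180 mm long, lying flat. Leave alone.

How it is judged:
On the way, in this order (a step that is already met when the one before it is completed fails the run):
1. the pointer rests on the index while the star handle is still loose (below 1.2 rad) (horizontal distance between pointer_tip and index_mark below 0.0045 m and value of joint star below 1.2 rad and velocity of joint knob between -0.05 and 0.05 rad/s), for 0.3 s.
2. the star handle is turned tight (value of joint star above 3.2 rad), for 0.2 s.
At the end, for the whole second after the job is handed in: The pointer tip stands within 4.5 mm (about 4 degrees) of the index mark seen from above, the star handle is tight (above 3.2 of 3.4 rad), and both are at rest (horizontal distance between pointer_tip and index_mark below 0.0045 m and value of joint star above 3.2 rad and velocity of joint star between -0.05 and 0.05 rad/s and velocity of joint knob between -0.05 and 0.05 rad/s); the robot touches nothing.
It fails at once if the sanding block was moved by more than 30 mm (distance of sanding_block from where it was at the start of the episode above 0.03 m).
It fails at once if the wax jar was moved by more than 30 mm (distance of wax_jar from where it was at the start of the episode above 0.03 m).
It fails at once if the brush was moved by more than 30 mm (distance of brush from where it was at the start of the episode above 0.03 m).
It also fails if it takes over 59 s, if anything falls off the work surface, if the arm or the gripper's body presses on something with over 40 N, if the wrist force passes 120 N, or if a joint passes its speed limit or range.

## Working session

There is one attempt and no reset: what is moved stays moved. The work goes in short steps, Python scripts to look and compute and a tool call to move; the robot and the scene stay as the last step left them, time stands still between calls to the robot, and variables do not carry over. Pictures are saved under pics/ and viewed, and the job is handed in when it is done.

Besides the shell and the picture viewer there is one more tool, called after "Call:" as name(argument=value, ...), one argument or row to a line, values as JSON. carry_out: Moves the arm, as the interface text tells. Its arguments: {"type":"object","properties":{"increments":{"type":"array","items":{"type":"array","items":{"type":"number"}}},"newtons":{"type":"number"}},"required":["increments"]}

```bash
mkdir -p pics; cat > h.py <<'E'
import numpy as np, cv2
from bench import bot
def snap(n,f):
    c=bot.camera(n); cv2.imwrite('pics/'+f,c['image'][:,:,::-1]); return c
def ray(c,row,col,z):
    K=np.array(c['K']);T=np.array(c['extrinsics'])
    d=T[:3,:3]@np.linalg.solve(K,[col,row,1.]);o=T[:3,3]
    return o+d*(z-o[2])/d[2]
def proj(c,p):
    K=np.array(c['K']);T=np.array(c['extrinsics'])
    q=K@(T[:3,:3].T@(np.array(p)-T[:3,3]));return q[1]/q[2],q[0]/q[2]
E
python3 - <<'E'
from h import *
for n in('top','scene'):
    c=snap(n,n+'1.png'); print(n,np.round(c['K'],1).tolist(),np.round(c['extrinsics'],3).tolist())
    for t in['knob_unit','knob','pointer_tip','index_mark','star','lock_unit','jig','sanding_block','wax_jar','brush']:
        for s in bot.silhouettes(n,t)[:2]: print(t,round(s['confidence'],2),np.round(s['point']),s['pixels'].sum())
o=bot.get_obs();print(o)
E
```

```text
top [[519.1, 0.0, 320.7], [0.0, 519.1, 201.1], [0.0, 0.0, 1.0]] [[-0.02, -0.99, 0.139, 0.458], [-0.999, 0.023, 0.023, 0.003], [-0.026, -0.138, -0.99, 0.901], [0.0, 0.0, 0.0, 1.0]]
knob_unit 0.78 [247. 232.] 1764
knob 0.61 [247. 222.] 1199
knob 0.56 [248. 227.] 1883
pointer_tip 0.75 [262. 231.] 6686
pointer_tip 0.66 [247. 220.] 1148
index_mark 0.84 [258. 234.] 6891
index_mark 0.24 [247. 221.] 1112
star 0.93 [217. 405.] 1124
lock_unit 0.96 [250. 406.] 10230
jig 0.82 [219. 314.] 14805
jig 0.36 [247. 228.] 1658
sanding_block 0.83 [128. 386.] 2120
wax_jar 0.71 [139. 228.] 1179
wax_jar 0.56 [250. 408.] 10301
brush 0.77 [336. 302.] 2067
scene [[373.2, 0.0, 317.9], [0.0, 373.2, 198.4], [0.0, 0.0, 1.0]] [[-0.697, 0.53, -0.482, 0.938], [0.717, 0.528, -0.456, 0.35], [0.013, -0.663, -0.748, 0.609], [0.0, 0.0, 0.0, 1.0]]
knob_unit 0.92 [236. 410.] 1837
knob 0.95 [228. 412.] 931
pointer_tip 0.97 [225. 412.] 1000
pointer_tip 0.2 [203. 345.] 9155
index_mark 0.91 [240. 414.] 3967
star 0.85 [162. 289.] 677
lock_unit 0.74 [150. 304.] 4736
jig 0.59 [206. 344.] 8912
sanding_block 0.66 [299. 344.] 1382
sanding_block 0.63 [216. 234.] 1507
wax_jar 0.71 [300. 342.] 1417
brush 0.6 [171. 406.] 969
brush 0.18 [224. 411.] 952
{'time': 1.1, 'joint_positions': array([-1.39800405e+00,  1.50505224e-01,  1.43737573e+00,  5.10430866e-06,
        1.55381779e+00, -1.33978904e-01]), 'joint_vel': array([-1.87620173e-04,  7.02404921e-04,  5.39686968e-04, -1.23530054e-03,
        6.87881071e-04,  6.33732199e-05]), 'tau': array([-4.96210894e-03, -7.12812996e+01, -5.71068370e+01, -4.83530603e-04,
        1.39064854e-03, -2.24267943e-06]), 'ee_pos': array([ 0.17362955, -0.54813158,  0.23127568]), 'tcp_rot': array([ 0.10799763,  0.69880606,  0.10807271, -0.6988039 ]), 'contact_force': array([-0.67260935,  0.1044345 , -0.30990579]), 'ft_torque': array([-0.03128893, -0.00754983,  0.04418341]), 'width': 0.08515026652183706}
```

```bash
python3 - <<'E'
import cv2
a=cv2.imread('pics/top1.png')
cv2.imwrite('pics/t1z.png',cv2.resize(a[90:340,120:520],None,fx=2,fy=2,interpolation=cv2.INTER_CUBIC)[:600])
b=a[180:320,150:310];cv2.imwrite('pics/t1k.png',cv2.resize(b,None,fx=4,fy=4,interpolation=cv2.INTER_CUBIC))
E
```

```text
(no output)
```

View pics/t1z.png

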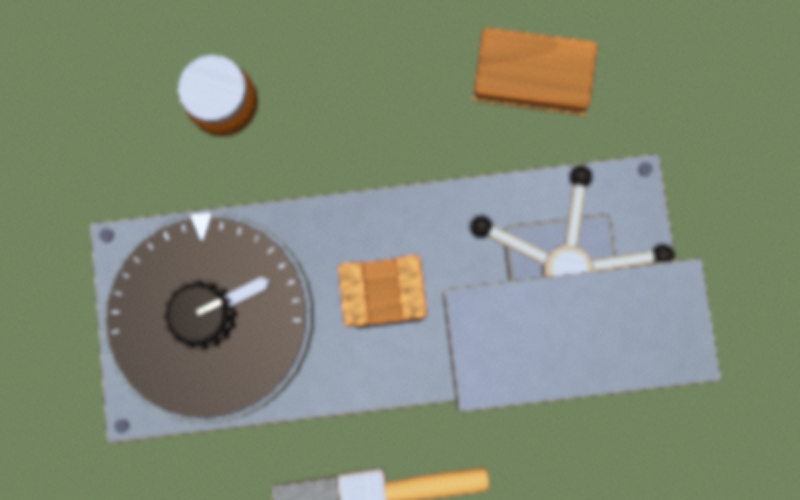

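View pics/t1k.png

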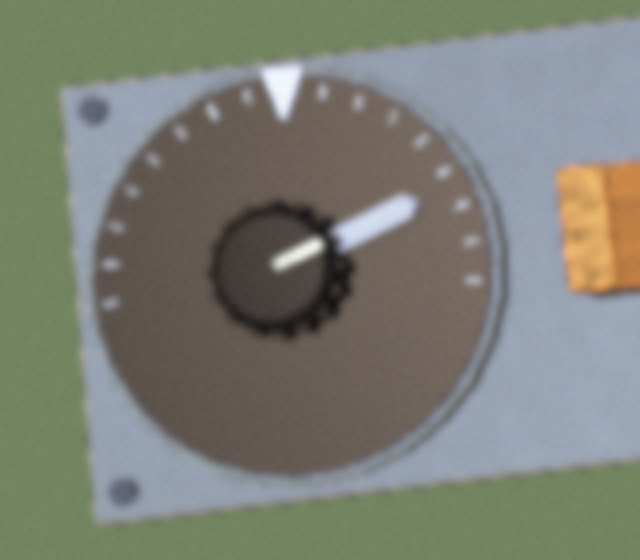

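View pics/scene1.png

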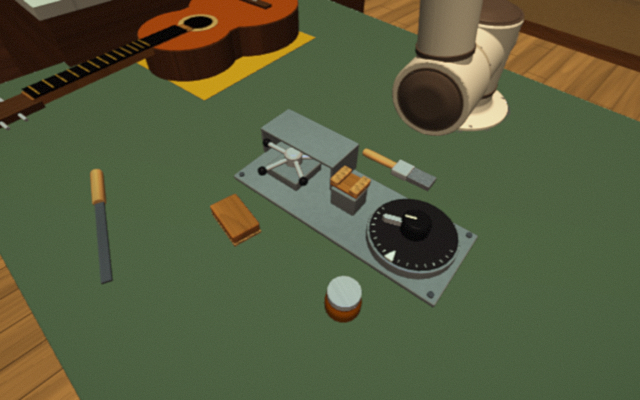

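```bash
python3 - <<'E'
from h import *
c=bot.camera('top')
z=lambda x,y:(90+y/2-.25,120+x/2-.25)
k=lambda x,y:(180+y/4-.375,150+x/4-.375)
TL,TR,BL=[ray(c,*z(*p),.012)[:2] for p in((92,224),(658,155),(108,440))]
print(TL,TR,BL,np.linalg.norm(TL-TR),np.linalg.norm(TL-BL))
cen=(TR+BL)/2; v=TL-TR; yaw=np.arctan2(-v[0],v[1]); print('jig',cen,yaw)
ax=np.array([np.cos(yaw),np.sin(yaw)]);ay=np.array([-ax[1],ax[0]])
print('knob pred',cen+.15*ay,'star pred',cen-.15*ay)
print('ring c',ray(c,*k(293,275),.0400))
print('knob top c',ray(c,*k(272,268),.078))
print('tip',ray(c,*k(416,203),.057),'idx tip r64',ray(c,*k(284,121),.045),'idx outer',ray(c,*k(281,66),.045))
print('hub',ray(c,*z(569,264),.074))
for p in((480,226),(581,176),(664,254)):print('ball',ray(c,*z(*p),.058))
E
```

```text
[0.58704425 0.29391385] [ 0.63599407 -0.19947448] [0.40200434 0.27621005] 0.4958105725507863 0.18588489857743368
jig [0.5189992  0.03836779] 0.09888794303346114
knob pred [0.50419018 0.18763497] star pred [ 0.53380823 -0.1108994 ]
ring c [0.5024356  0.18729717 0.04      ]
knob top c [0.50340531 0.1875643  0.078     ]
tip [0.52984607 0.1333179  0.057     ] idx tip r64 [0.56638278 0.19042283 0.045     ] idx outer [0.58963942 0.19185288 0.045     ]
hub [ 0.53691815 -0.11019385  0.074     ]
ball [ 0.57125803 -0.04116965  0.058     ]
ball [ 0.61077429 -0.12522549  0.058     ]
ball [ 0.54488963 -0.18947311  0.058     ]
```

```bash
cat >> h.py <<'E'
from scipy.spatial.transform import Rotation as R
def rot(o): q=o['tcp_rot'];return R.from_quat([q[1],q[2],q[3],q[0]])
def plan(p,psi):
    """shift in tool axes & turn vector to reach p with tool down, tool y at world angle psi deg"""
    o=bot.get_obs();r=rot(o);a=np.radians(psi)
    y=np.array([np.cos(a),np.sin(a),0]);x=np.array([0,0,-1.]);z=np.cross(x,y)
    t=R.from_matrix(np.array([x,y,z]).T)
    return np.round(r.inv().apply(np.array(p)-o['ee_pos']),4),np.round((r.inv()*t).as_rotvec(),4)
def st():
    o=bot.get_obs();m=rot(o).as_matrix();print('t',round(o['time'],2),'p',np.round(o['ee_pos'],4),'psi',np.round(np.degrees(np.arctan2(m[1,1],m[0,1])),1),'down',np.round(m[:,0],3),'F',np.round(o['contact_force'],1),'w',round(o['width'],4),'j',np.round(o['joint_positions'],2))
K=np.array([.5035,.1875]);S=np.array([.535,-.1107]);YAW=5.67
def pol(c,r,deg,z): a=np.radians(deg);return np.array([c[0]+r*np.cos(a),c[1]+r*np.sin(a),z])
E
python3 - <<'E'
from h import *
st()
E
```

```text
t 1.15 p [ 0.1736 -0.5481  0.2313] psi -72.4 down [-0.  0. -1.] F [ 0.6 -0.7 -0.4] w 0.0857 j [-1.4   0.15  1.44 -0.    1.55 -0.13]
```

```bash
python3 - <<'E'
from h import *
p=pol(K,.047,-102,.12);print(p,plan(p,-12))
E
```

```text
[0.49372815 0.14152706 0.12      ] (array([ 0.1113, -0.5608, -0.5135]), array([-1.0546e+00, -0.0000e+00,  1.0000e-04]))
```

Call:
carry_out(
  increments=[
    [0,0,-0.561,-0.5135,-1.0546,0,0],
    [0,0,-0.561,-0.5135,-1.0546,0,0],
    [0,0,-0.561,-0.5135,-1.0546,0,0],
    [0,0,-0.561,-0.5135,-1.0546,0,0],
    [0,0,-0.561,-0.5135,-1.0546,0,0],
  ],
  newtons=40,
)

```text
time: 1.65
ee_pos: [0.2792, -0.3195, 0.2313]
tcp_rot: [0.358, 0.61, 0.358, -0.61]
contact_force: [1.5, -0.3, -0.4]
width: 0.0124
```

```bash
python3 - <<'E'
from h import *
st()
p=pol(K,.047,-102,.23);print(plan(p,-12))
E
```

```text
t 1.65 p [ 0.2792 -0.3195  0.2313] psi -29.1 down [ 0. -0. -1.] F [ 1.5 -0.3 -0.4] w 0.0124 j [-1.03 -0.17  1.76  0.    1.56 -0.53]
(array([ 0.0013, -0.037 , -0.5072]), array([-2.99e-01,  1.00e-04, -4.00e-04]))
```

Call:
carry_out(
  increments=[
    [0,0,-0.037,-0.507,-0.299,0,0],
    [0,0,-0.037,-0.507,-0.299,0,0],
    [0,0,-0.037,-0.507,-0.299,0,0],
    [0,0,-0.037,-0.507,-0.299,0,0],
    [0,0,-0.037,-0.507,-0.299,0,0],
  ],
)

```text
time: 2.15
ee_pos: [0.3859, -0.0933, 0.2317]
tcp_rot: [0.444, 0.551, 0.443, -0.551]
contact_force: [0.7, -1.3, 1.1]
width: 0.0
```

```bash
python3 - <<'E'
from h import *
st()
p=pol(K,.047,-102,.12);print(plan(p,-12))
E
```

```text
t 2.15 p [ 0.3859 -0.0933  0.2317] psi -12.3 down [ 0.001 -0.    -1.   ] F [ 0.7 -1.3  1.1] w 0.0 j [-0.43 -0.23  1.8   0.    1.57 -0.22]
(array([ 0.1117,  0.055 , -0.2525]), array([-0.0058,  0.0002, -0.0011]))
```

Call:
carry_out(
  increments=[
    [0,0,0.055,-0.252,-0.006,0,0],
    [0,0,0.055,-0.252,-0.006,0,0],
    [0,0,0.055,-0.252,-0.006,0,0],
    [0,0.02,0.055,-0.252,-0.006,0,0],
    [0,0.07,0.055,-0.252,-0.006,0,0],
  ],
)

```text
time: 2.65
ee_pos: [0.4852, 0.1204, 0.1886]
tcp_rot: [0.447, 0.551, 0.445, -0.547]
contact_force: [1.7, -1.5, -0.0]
width: 0.0
```

```bash
python3 - <<'E'
from h import *
c=snap('top','t2.png')
st()
p=pol(K,.047,-102,.047);print(p,plan(p,-12))
a=cv2.imread('pics/t2.png')
cv2.imwrite('pics/t2z.png',cv2.resize(a[150:340,120:420],None,fx=2,fy=2,interpolation=cv2.INTER_CUBIC))
E
```

```text
t 2.7 p [0.4836 0.1229 0.1805] psi -11.8 down [-0.003  0.002 -1.   ] F [ -3.2   1.8 -11.7] w 0.0004 j [0.09 0.02 1.69 0.   1.44 0.3 ]
[0.49372815 0.14152706 0.047     ] (array([ 0.1335,  0.0066, -0.0202]), array([ 0.0027, -0.0008,  0.0036]))
```

View pics/t2z.png

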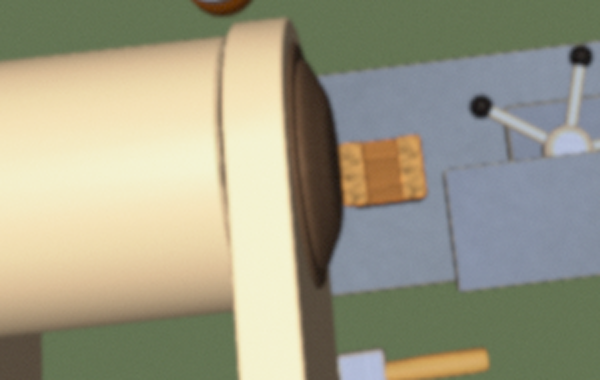

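Call:
carry_out(
  increments=[
    [0,0.03,0.0066,-0.0202,0,0,0],
    [0,0.07,0.0066,-0.0202,0,0,0],
    [0,0.07,0.0066,-0.0202,0,0,0],
  ],
)

```text
time: 3.0
ee_pos: [0.4913, 0.1358, 0.1119]
tcp_rot: [-0.444, -0.547, -0.447, 0.552]
contact_force: [-0.1, -0.7, -0.3]
width: 0.0003
```

```bash
python3 - <<'E'
from h import *
c=snap('scene','s2.png')
st()
p=pol(K,.047,-102,.047);print(p,plan(p,-12))
a=cv2.imread('pics/s2.png')
cv2.imwrite('pics/s2z.png',cv2.resize(a[140:290,320:500],None,fx=4,fy=4,interpolation=cv2.INTER_CUBIC))
E
```

```text
t 3.05 p [0.4925 0.1356 0.1149] psi -12.0 down [-0.004 -0.    -1.   ] F [0.8 0.1 0.4] w 0.0 j [0.12 0.09 1.75 0.   1.31 0.33]
[0.49372815 0.14152706 0.047     ] (array([ 0.0679,  0.0002, -0.0062]), array([0.0008, 0.0014, 0.0041]))
```

View pics/s2z.png

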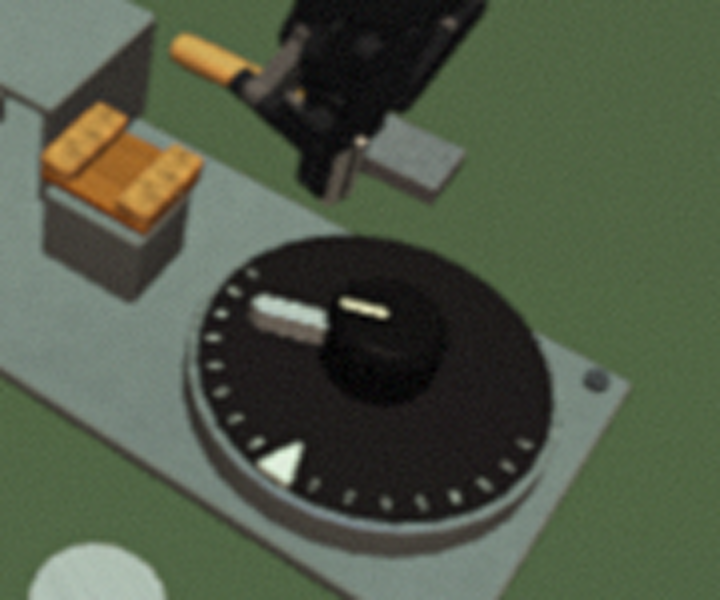

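Call:
carry_out(
  increments=[
    [0,0.034,0,-0.0062,0,0,0],
    [0,0.06,0,-0.0062,0,0,0],
    [0,0.067,0,-0.0062,0,0,0],
    [0,0.067,0,-0.0062,0,0,0],
  ],
)

```text
time: 3.45
ee_pos: [0.4954, 0.1415, 0.0505]
tcp_rot: [0.445, 0.55, 0.445, -0.549]
contact_force: [0.9, -0.5, 1.2]
width: -0.0
```

```bash
python3 - <<'E'
from h import *
st()
for a in(-94,-86,-78,-70,-62): print(a,plan(pol(K,.047,a,.047),a+90))
E
```

```text
t 3.45 p [0.4954 0.1415 0.0505] psi -12.0 down [ 0.  0. -1.] F [ 0.9 -0.5  1.2] w -0.0 j [0.13 0.16 1.81 0.   1.17 0.34]
-94 (array([ 0.0035,  0.0049, -0.0001]), array([-0.1396, -0.0002, -0.0004]))
-86 (array([ 0.0035,  0.0113, -0.0015]), array([-2.792e-01, -1.000e-04, -4.000e-04]))
-78 (array([ 0.0035,  0.0174, -0.0037]), array([-4.189e-01, -1.000e-04, -4.000e-04]))
-70 (array([ 0.0035,  0.0232, -0.0068]), array([-5.585e-01, -1.000e-04, -4.000e-04]))
-62 (array([ 0.0035,  0.0285, -0.0107]), array([-6.981e-01, -0.000e+00, -4.000e-04]))
```

Call:
carry_out(
  increments=[
    [0,0.0015,0.0049,-0.0001,-0.1396,0,0],
    [0,0.0015,0.0113,-0.0015,-0.2792,0,0],
    [0,0.0015,0.0174,-0.0037,-0.4189,0,0],
    [0,0.0015,0.0232,-0.0068,-0.5585,0,0],
    [0,0.0015,0.0285,-0.0107,-0.6981,0,0],
  ],
)

```text
time: 3.95
ee_pos: [0.5263, 0.146, 0.0503]
tcp_rot: [0.608, 0.363, 0.606, -0.362]
contact_force: [-1.9, -2.1, -0.4]
width: 0.0
```

```bash
python3 - <<'E'
from h import *
c=snap('scene','s3.png')
st()
for a in(-54,-46,-38,-34,-30): print(a,plan(pol(K,.047,a,.048),a+90))
a=cv2.imread('pics/s3.png')
cv2.imwrite('pics/s3z.png',cv2.resize(a[140:290,320:500],None,fx=4,fy=4,interpolation=cv2.INTER_CUBIC))
E
```

```text
t 4.0 p [0.527  0.1464 0.0503] psi 28.9 down [ 0.003  0.    -1.   ] F [-2.3 -1.2 -0.2] w 0.0 j [ 0.13  0.22  1.74 -0.    1.18 -0.37]
-54 (array([ 0.0023,  0.0051, -0.0007]), array([-0.1245,  0.0013, -0.0025]))
-46 (array([ 0.0023,  0.0115, -0.002 ]), array([-0.2641,  0.0015, -0.0024]))
-38 (array([ 0.0024,  0.0177, -0.0041]), array([-0.4037,  0.0016, -0.0023]))
-34 (array([ 0.0024,  0.0207, -0.0055]), array([-0.4735,  0.0017, -0.0023]))
-30 (array([ 0.0024,  0.0236, -0.0071]), array([-0.5433,  0.0018, -0.0022]))
```

View pics/s3z.png

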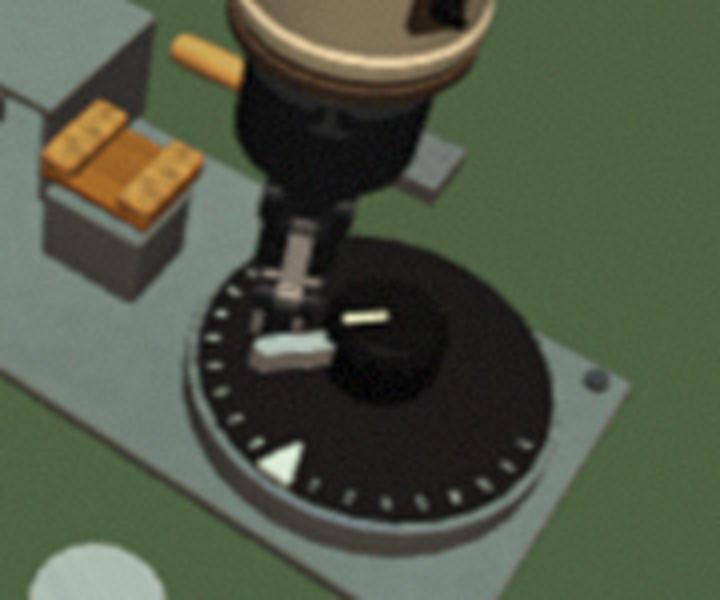

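Call:
carry_out(
  increments=[
    [0,0,0.0051,-0.0007,-0.1245,0,0],
    [0,0,0.0115,-0.002,-0.2641,0,0],
    [0,0,0.0177,-0.0041,-0.4037,0,0],
    [0,0,0.0177,-0.0041,-0.4037,0,0],
  ],
)

```text
time: 4.4
ee_pos: [0.54, 0.1584, 0.0498]
tcp_rot: [0.668, 0.236, 0.666, -0.235]
contact_force: [-0.6, -0.2, 0.2]
width: 0.0001
```

```bash
python3 - <<'E'
from h import *
c=snap('scene','s4.png')
st()
a=cv2.imread('pics/s4.png')
b=cv2.resize(a[180:280,360:480],None,fx=6,fy=6,interpolation=cv2.INTER_CUBIC)
cv2.imwrite('pics/s4z.png',b)
f=lambda p:tuple(int(v) for v in ((proj(c,p)[1]-360+.5)*6,(proj(c,p)[0]-180+.5)*6))
for d in range(-40,12,4):
    cv2.circle(b,f(pol(K,.062,d,.064)),2,(0,0,255) if d%8 else (0,255,0),-1)
cv2.circle(b,f([*K,.078]),3,(255,0,0),-1);cv2.circle(b,f(pol(K,.064,2.8,.045)),3,(255,0,255),-1)
cv2.circle(b,f(pol(K,.085,2.8,.045)),3,(255,0,255),-1)
cv2.imwrite('pics/s4o.png',b)
for a in(-36,-34,-32,-30,-28,-26,-24,-22): print(a,plan(pol(K,.047,a,.049),a+90))
E
```

```text
t 4.45 p [0.5395 0.1583 0.0494] psi 50.9 down [ 0.002  0.    -1.   ] F [-0.1  0.1 -0.5] w 0.0002 j [ 0.15  0.25  1.7   0.    1.19 -0.74]
-36 (array([0.0004, 0.0025, 0.0006]), array([-0.0546,  0.0013, -0.0015]))
-34 (array([0.0004, 0.0042, 0.0004]), array([-0.0895,  0.0013, -0.0015]))
-32 (array([0.0004, 0.0058, 0.0003]), array([-0.1244,  0.0013, -0.0014]))
-30 (array([0.0004, 0.0074, 0.    ]), array([-0.1593,  0.0014, -0.0014]))
-28 (array([ 0.0004,  0.009 , -0.0003]), array([-0.1942,  0.0014, -0.0014]))
-26 (array([ 0.0004,  0.0106, -0.0006]), array([-0.2291,  0.0014, -0.0014]))
-24 (array([ 0.0004,  0.0122, -0.001 ]), array([-0.264 ,  0.0014, -0.0013]))
-22 (array([ 0.0004,  0.0138, -0.0015]), array([-0.2989,  0.0015, -0.0013]))
```

View pics/s4o.png

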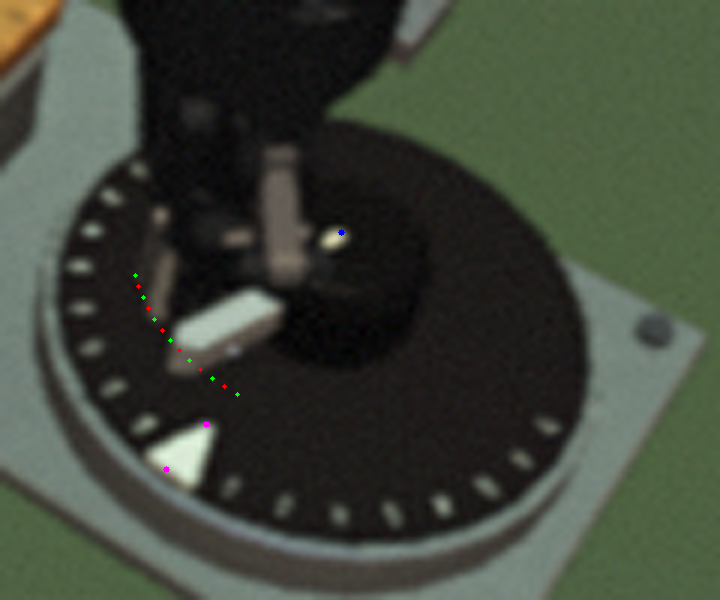

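Call:
carry_out(
  increments=[
    [0,0,0.0042,0.0004,-0.0895,0,0],
    [0,0,0.0074,0,-0.1593,0,0],
    [0,0,0.0106,-0.0006,-0.2291,0,0],
    [0,0,0.0122,-0.001,-0.264,0,0],
    [0,0,0.0122,-0.001,-0.264,0,0],
  ],
)

```text
time: 4.95
ee_pos: [0.546, 0.1683, 0.0488]
tcp_rot: [0.692, 0.147, 0.691, -0.147]
contact_force: [-0.4, -1.8, 1.3]
width: 0.0001
```

```bash
cat > l.py <<'E'
from h import *
import sys
n=sys.argv[1]
c=snap('scene',n+'.png')
st()
a=cv2.imread('pics/'+n+'.png')
b=cv2.resize(a[200:270,380:480],None,fx=8,fy=8,interpolation=cv2.INTER_CUBIC)
f=lambda p:tuple(int(v) for v in ((proj(c,p)[1]-380+.5)*8,(proj(c,p)[0]-200+.5)*8))
for d in range(-16,20,4):
    cv2.circle(b,f(pol(K,.062,d,.064)),2,(0,0,255) if d%8 else (0,255,0),-1)
cv2.circle(b,f([*K,.078]),3,(255,0,0),-1);cv2.circle(b,f(pol(K,.064,2.8,.045)),3,(255,0,255),-1)
cv2.circle(b,f(pol(K,.085,2.8,.045)),3,(255,0,255),-1)
cv2.imwrite('pics/'+n+'o.png',b)
for a in(-24,-23,-22,-21,-20,-19,-18): print(a,plan(pol(K,.047,a,.049),a+90))
E
python3 l.py s5
```

```text
t 5.0 p [0.5458 0.1682 0.0486] psi 66.0 down [ 0.001  0.    -1.   ] F [-0.1 -1.4  0.6] w -0.0 j [ 0.16  0.27  1.68  0.    1.19 -0.99]
-24 (array([-0.0004,  0.0004,  0.0005]), array([-0.0002,  0.0007, -0.0006]))
-23 (array([-0.0004,  0.0012,  0.0005]), array([-0.0177,  0.0007, -0.0006]))
-22 (array([-0.0004,  0.002 ,  0.0005]), array([-0.0351,  0.0007, -0.0006]))
-21 (array([-0.0004,  0.0028,  0.0004]), array([-0.0526,  0.0007, -0.0006]))
-20 (array([-0.0004,  0.0036,  0.0004]), array([-0.0701,  0.0007, -0.0006]))
-19 (array([-0.0004,  0.0045,  0.0003]), array([-0.0875,  0.0008, -0.0006]))
-18 (array([-0.0004,  0.0053,  0.0002]), array([-0.105 ,  0.0008, -0.0006]))
```

View pics/s5o.png

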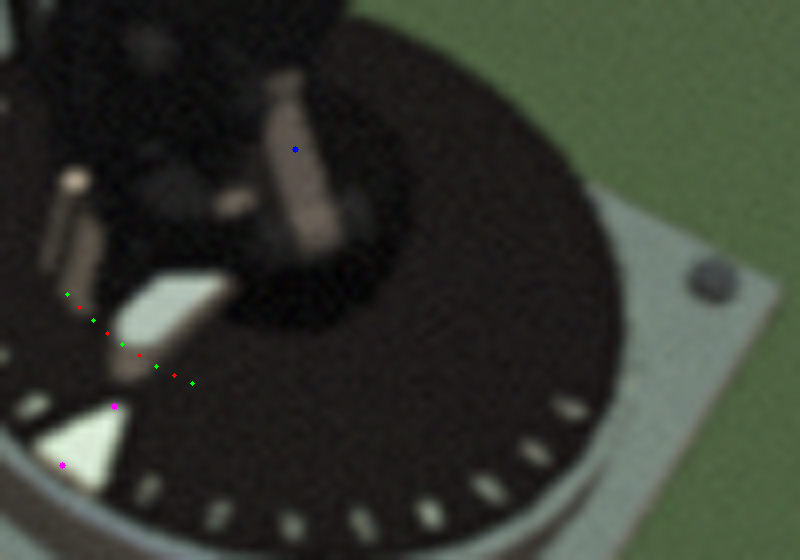

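Call:
carry_out(
  increments=[
    [0,0,0.0016,0.0005,-0.028,0,0],
    [0,0,0.0036,0.0004,-0.07,0,0],
    [0,0,0.004,0.0003,-0.0785,0,0],
    [0,0,0.004,0.0003,-0.0785,0,0],
  ],
)

```text
time: 5.4
ee_pos: [0.5476, 0.1719, 0.0479]
tcp_rot: [0.697, 0.119, 0.697, -0.118]
contact_force: [0.6, -1.7, 1.3]
width: 0.0002
```

```bash
python3 l.py s6
```

```text
t 5.45 p [0.5476 0.1719 0.0478] psi 70.7 down [ 0.  0. -1.] F [ 0.4 -0.9  1.5] w -0.0001 j [ 0.17  0.28  1.67  0.    1.19 -1.06]
-24 (array([-0.0012, -0.0037,  0.0001]), array([ 0.0819,  0.    , -0.0001]))
-23 (array([-0.0012, -0.0029,  0.0002]), array([ 0.0645,  0.    , -0.0001]))
-22 (array([-0.0012, -0.0021,  0.0002]), array([ 0.047 ,  0.    , -0.0001]))
-21 (array([-0.0012, -0.0012,  0.0002]), array([ 0.0296,  0.    , -0.0001]))
-20 (array([-0.0012, -0.0004,  0.0002]), array([ 0.0121,  0.    , -0.0001]))
-19 (array([-0.0012,  0.0004,  0.0002]), array([-0.0053,  0.    , -0.0001]))
-18 (array([-0.0012,  0.0012,  0.0002]), array([-0.0228,  0.    , -0.0001]))
```

View pics/s6o.png

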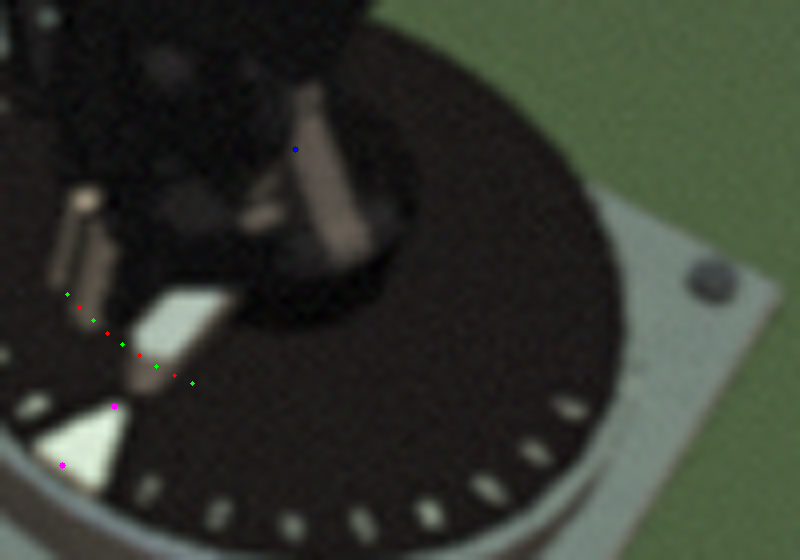

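Call:
carry_out(
  increments=[
    [0,-0.002,-0.012,0,0,0,0],
    [0,-0.03,-0.012,0,0,0,0],
    [0,-0.08,-0.012,0,0,0,0],
    [0,-0.12,-0.012,0,0,0,0],
    [0,-0.14,-0.012,0,0,0,0],
  ],
)

```text
time: 5.95
ee_pos: [0.544, 0.1601, 0.1917]
tcp_rot: [0.698, 0.119, 0.696, -0.118]
contact_force: [-0.2, -0.1, -0.5]
width: -0.0
```

```bash
python3 - <<'E'
from h import *
st()
p=pol(S,.050,26,.18);print(p,plan(p,26))
E
```

```text
t 5.95 p [0.544  0.1601 0.1917] psi 70.7 down [ 0.004  0.001 -1.   ] F [-0.2 -0.1 -0.5] w -0.0 j [ 0.15  0.15  1.52  0.    1.47 -1.08]
[ 0.5799397  -0.08878144  0.18      ] (array([ 0.0116, -0.2231,  0.116 ]), array([ 0.7807,  0.0025, -0.0034]))
```

Call:
carry_out(
  increments=[
    [0,0,-0.223,0.116,0.781,0,0],
    [0,0,-0.223,0.116,0.781,0,0],
    [0,0,-0.223,0.116,0.781,0,0],
    [0,0,-0.223,0.116,0.781,0,0],
    [0,0,-0.223,0.116,0.781,0,0],
  ],
)

```text
time: 6.45
ee_pos: [0.5788, -0.0893, 0.1879]
tcp_rot: [0.604, 0.367, 0.604, -0.367]
contact_force: [1.0, 1.1, 0.6]
width: 0.0003
```

```bash
cat >lt.py <<'E'
from h import *
import sys
n=sys.argv[1]
c=snap('top',n+'.png');st()
a=cv2.imread('pics/'+n+'.png')
cv2.imwrite('pics/'+n+'k.png',cv2.resize(a[180:320,150:310],None,fx=4,fy=4,interpolation=cv2.INTER_CUBIC))
cv2.imwrite('pics/'+n+'z.png',cv2.resize(a[130:330,140:520],None,fx=2,fy=2,interpolation=cv2.INTER_CUBIC))
E
python3 lt.py t7; python3 - <<'E'
from h import *
c=snap('scene','s7.png')
a=cv2.imread('pics/s7.png')
cv2.imwrite('pics/s7o.png',cv2.resize(a[200:270,360:480],None,fx=6,fy=6,interpolation=cv2.INTER_CUBIC))
p=pol(S,.050,26,.18);print(plan(p,26))
E
```

```text
t 6.5 p [ 0.5794 -0.0959  0.1875] psi 26.6 down [-0.    -0.002 -1.   ] F [-2.5 -7.9 -1.7] w -0.0002 j [-0.29  0.19  1.48 -0.    1.47 -0.76]
(array([ 0.0073,  0.0025, -0.003 ]), array([0.0201, 0.0005, 0.001 ]))
```

View pics/t7k.png

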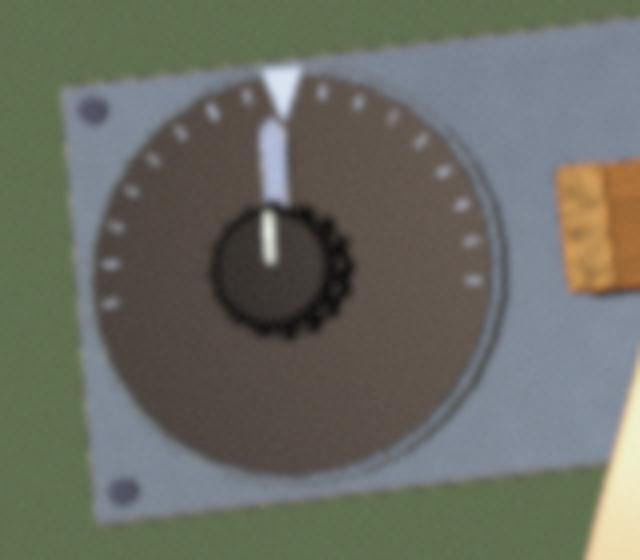

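View pics/s7o.png

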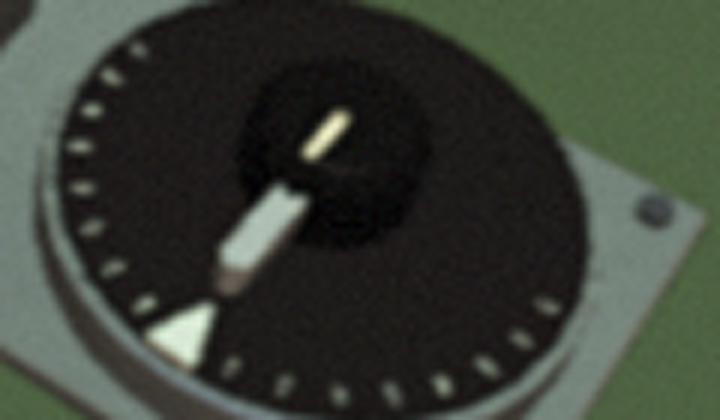

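View pics/t7z.png

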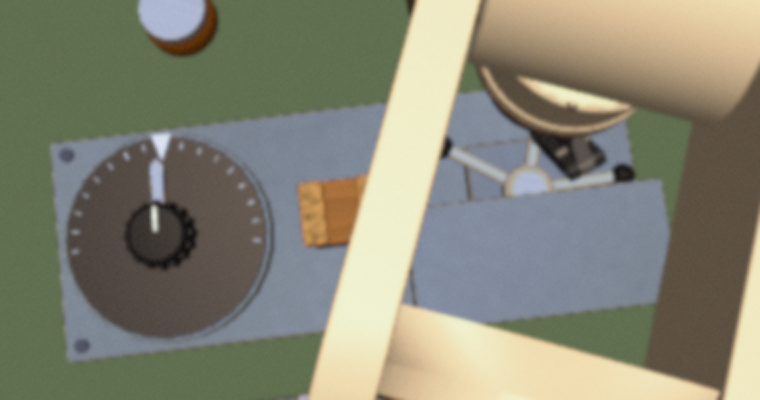

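```bash
python3 - <<'E'
from h import *
c=bot.camera('top');s=bot.camera('scene')
k=lambda x,y:(180+y/4-.375,150+x/4-.375)
def A(p): d=p[:2]-K; return np.degrees(np.arctan2(d[1],d[0])),np.linalg.norm(d)
print('tip',A(ray(c,*k(270,119),.060)),'base',A(ray(c,*k(276,203),.064)))
print('idx',A(ray(c,*k(284,121),.045)),A(ray(c,*k(281,68),.045)))
# white line on knob top: direction
a=ray(c,*k(268,212),.078);b=ray(c,*k(271,264),.078);d=a-b;print('line',np.degrees(np.arctan2(d[1],d[0])))
# pointer centreline from edges
a=ray(c,*k(270,130),.064);b=ray(c,*k(276,200),.064);d=a-b;print('bar',np.degrees(np.arctan2(d[1],d[0])))
# predicted pixels if on index
img=cv2.imread('pics/t7.png');b=cv2.resize(img[180:320,150:310],None,fx=4,fy=4,interpolation=cv2.INTER_CUBIC)
q=lambda p:(int((proj(c,p)[1]-150+.375)*4),int((proj(c,p)[0]-180+.375)*4))
for d,col in((2.8,(0,0,255)),(6,(0,255,0))):
    for r in(.03,.058): cv2.circle(b,q(pol(K,r,d,.064)),2,col,-1)
cv2.imwrite('pics/t7q.png',cv2.resize(b[40:300,180:400],None,fx=2,fy=2))
z=lambda x,y:(200+y/6-.4,360+x/6-.4)
print('scene tip',A(ray(s,*z(222,253),.064)),'idx',A(ray(s,*z(213,304),.045)),'idxouter',A(ray(s,*z(172,352),.045)))
a=ray(s,*z(235,250),.064);b=ray(s,*z(293,195),.064);d=a-b;print('bar',np.degrees(np.arctan2(d[1],d[0])))
a=ray(s,*z(308,155),.078);b=ray(s,*z(345,113),.078);d=a-b;print('line',np.degrees(np.arctan2(d[1],d[0])))
E
```

```text
tip (np.float64(4.997510302541435), np.float64(0.062170894517922196)) base (np.float64(3.7816310368196917), np.float64(0.027047141206836926))
idx (np.float64(2.6612261222168043), np.float64(0.06295067330001347)) (np.float64(2.917387936142517), np.float64(0.08540243420255382))
line 3.7794319225368107
bar 5.34058524815374
scene tip (np.float64(1.1120273074178642), np.float64(0.05835366383381032)) idx (np.float64(4.305827623124607), np.float64(0.062478381122743974)) idxouter (np.float64(4.170753409729902), np.float64(0.08481600099584195))
bar -1.0014365400327643
line 3.415668556967214
```

View pics/t7q.png

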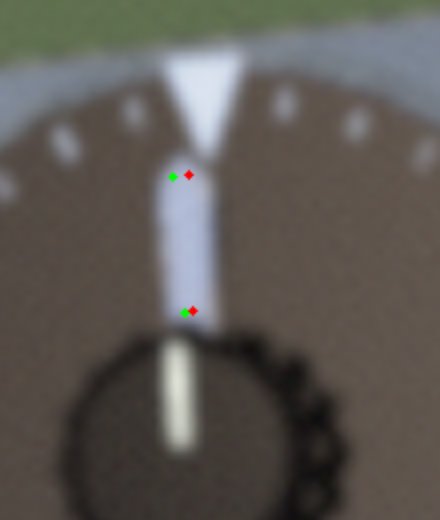

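```bash
python3 - <<'E'
from h import *
c=bot.camera('top');s=bot.camera('scene')
out=[]
for cam,o,w in((s,(205,385),(55,60)),(c,(195,195),(60,60))):
  img=cam['image'][:,:,::-1][o[0]:o[0]+w[0],o[1]:o[1]+w[1]]
  row=[]
  for d in(1,3,5):
    F=8
    b=cv2.resize(img,(400,400*w[0]//w[1]),interpolation=cv2.INTER_CUBIC);F=400/w[1]
    def q(r,t,z):
        a=np.radians(d);p=[K[0]+r*np.cos(a)-t*np.sin(a),K[1]+r*np.sin(a)+t*np.cos(a),z]
        v=proj(cam,p);return [(v[1]-o[1]+.5)*F,(v[0]-o[0]+.5)*F]
    cv2.polylines(b,[np.int32([q(.026,-.005,.064),q(.058,-.005,.064),q(.062,0,.064),q(.058,.005,.064),q(.026,.005,.064)])],True,(0,0,255),1)
    cv2.polylines(b,[np.int32([q(.064,-.0015,.045),q(.085,-.008,.045),q(.085,.008,.045),q(.064,.0015,.045)])],True,(0,255,0),1)
    row.append(b[:300] if False else b[:365])
  out.append(np.hstack(row))
m=np.vstack(out);cv2.imwrite('pics/m7.png',cv2.resize(m,(800,int(m.shape[0]*800/m.shape[1]))))
E
```

```text
(no output)
```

View pics/m7.png

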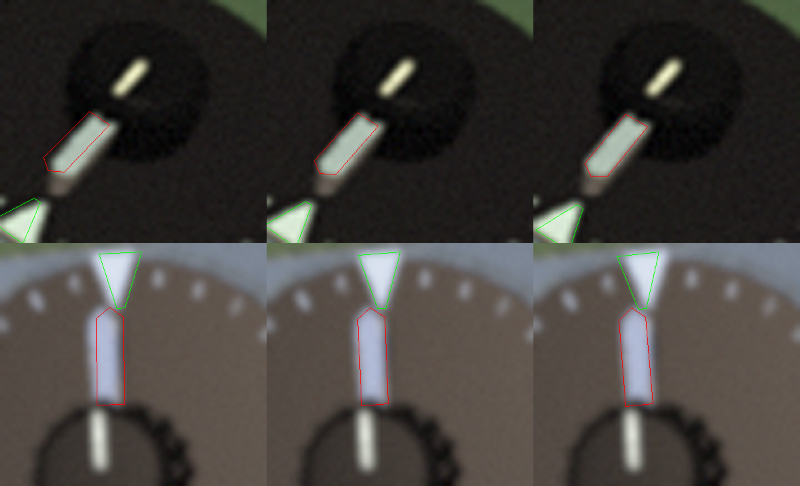

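```bash
python3 - <<'E'
from h import *
st();print(plan(pol(S,.050,24,.052),24))
E
```

```text
t 6.75 p [ 0.5791 -0.0864  0.1877] psi 27.9 down [-0.  0. -1.] F [ 0.1 -0.3  0.1] w 0.0 j [-0.28  0.19  1.48  0.    1.47 -0.77]
(array([ 0.1357, -0.0005,  0.0043]), array([ 0.0672, -0.0005, -0.    ]))
```

Call:
carry_out(
  increments=[
    [0,0.03,0,0.0043,0.067,0,0],
    [0,0.07,0,0.0043,0.067,0,0],
    [0,0.105,0,0.0043,0.067,0,0],
    [0,0.125,0,0.0043,0.067,0,0],
    [0,0.135,0,0.0043,0.067,0,0],
  ],
)

```text
time: 7.25
ee_pos: [0.5806, -0.0891, 0.0509]
tcp_rot: [0.592, 0.384, 0.594, -0.385]
contact_force: [0.1, 0.6, 0.3]
width: -0.0003
```

```bash
python3 - <<'E'
from h import *
c=snap('scene','s8.png')
st();
for a in (16,8,0,-8,-16):print(a,plan(pol(S,.050,a,.050),a))
a=cv2.imread('pics/s8.png')
cv2.imwrite('pics/s8z.png',cv2.resize(a[90:230,220:400],None,fx=4,fy=4,interpolation=cv2.INTER_CUBIC))
E
```

```text
t 7.3 p [ 0.5805 -0.0893  0.0505] psi 24.1 down [-0.003  0.001 -1.   ] F [-1.4 -0.2 -1.4] w 0.0001 j [-0.28  0.3   1.63  0.    1.21 -0.7 ]
16 (array([ 0.0004, -0.0008,  0.008 ]), array([ 0.1409, -0.0018,  0.0022]))
8 (array([ 0.0004, -0.0023,  0.0148]), array([ 0.2805, -0.0017,  0.0023]))
0 (array([ 0.0004, -0.0047,  0.0214]), array([ 0.4202, -0.0015,  0.0024]))
-8 (array([ 0.0004, -0.008 ,  0.0275]), array([ 0.5598, -0.0014,  0.0025]))
-16 (array([ 0.0004, -0.0121,  0.0332]), array([ 0.6994, -0.0012,  0.0026]))
```

View pics/s8z.png

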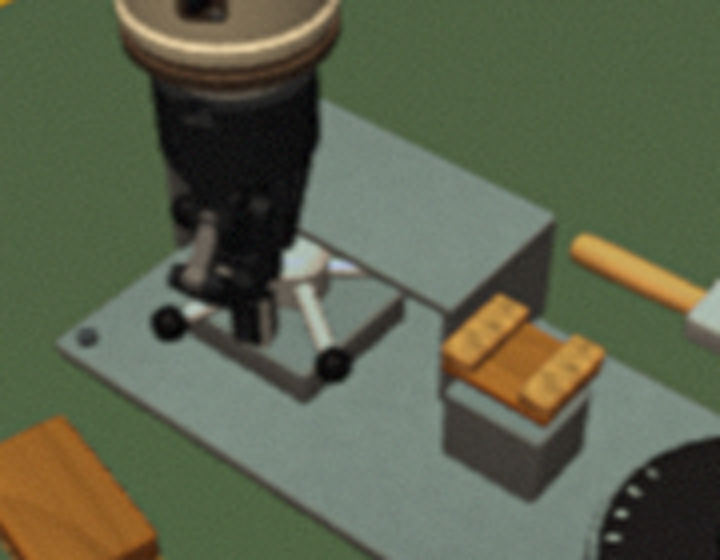

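Call:
carry_out(
  increments=[
    [0,0,-0.0008,0.008,0.141,0,0],
    [0,0,-0.0023,0.0148,0.2805,0,0],
    [0,0,-0.0047,0.0214,0.42,0,0],
    [0,0,-0.008,0.0275,0.56,0,0],
    [0,0,-0.0121,0.0332,0.6994,0,0],
  ],
)

```text
time: 7.8
ee_pos: [0.5846, -0.1251, 0.0541]
tcp_rot: [0.424, 0.567, 0.424, -0.566]
contact_force: [0.0, 4.7, -1.2]
width: -0.0
```

```bash
python3 - <<'E'
from h import *
st();
for a in (-24,-32,-40,-48,-56):print(a,plan(pol(S,.050,a,.050),a))
E
```

```text
t 7.8 p [ 0.5846 -0.1251  0.0541] psi -16.4 down [ 0.001  0.    -1.   ] F [ 0.   4.7 -1.2] w -0.0 j [-0.34  0.31  1.61  0.    1.22 -0.06]
-24 (array([ 0.0041, -0.0021,  0.0068]), array([ 0.1334, -0.001 , -0.0012]))
-32 (array([ 0.0041, -0.0035,  0.0136]), array([ 0.2731, -0.001 , -0.0012]))
-40 (array([ 0.0041, -0.0058,  0.0202]), array([ 0.4127, -0.0011, -0.0011]))
-48 (array([ 0.004 , -0.009 ,  0.0264]), array([ 0.5523, -0.0012, -0.001 ]))
-56 (array([ 0.004 , -0.0131,  0.032 ]), array([ 0.6919, -0.0013, -0.0009]))
```

Call:
carry_out(
  increments=[
    [0,0.002,-0.0021,0.0068,0.133,0,0],
    [0,0.003,-0.0035,0.0136,0.273,0,0],
    [0,0.003,-0.0058,0.0202,0.413,0,0],
    [0,0.003,-0.009,0.0264,0.552,0,0],
    [0,0.003,-0.0131,0.032,0.692,0,0],
  ],
)

```text
time: 8.3
ee_pos: [0.5635, -0.1526, 0.0515]
tcp_rot: [0.207, 0.677, 0.206, -0.675]
contact_force: [2.6, 1.4, 1.0]
width: 0.0001
```

```bash
python3 - <<'E'
from h import *
c=snap('scene','s9.png')
st();
for a in (-60,-64,-68,-70,-72):print(a,plan(pol(S,.050,a,.050),a))
a=cv2.imread('pics/s9.png')
cv2.imwrite('pics/s9z.png',cv2.resize(a[90:230,220:400],None,fx=4,fy=4,interpolation=cv2.INTER_CUBIC))
E
```

```text
t 8.35 p [ 0.5628 -0.1531  0.0515] psi -56.6 down [ 0.002 -0.001 -1.   ] F [ 2.4 -0.9  1.3] w 0.0002 j [-0.4   0.29  1.65  0.    1.2   0.59]
-60 (array([ 0.0014, -0.0008,  0.0028]), array([ 0.06  , -0.0017, -0.0018]))
-64 (array([ 0.0014, -0.0011,  0.0063]), array([ 0.1298, -0.0017, -0.0018]))
-68 (array([ 0.0014, -0.0017,  0.0097]), array([ 0.1996, -0.0018, -0.0017]))
-70 (array([ 0.0014, -0.0021,  0.0114]), array([ 0.2345, -0.0018, -0.0017]))
-72 (array([ 0.0014, -0.0025,  0.0131]), array([ 0.2694, -0.0019, -0.0016]))
```

View pics/s9z.png

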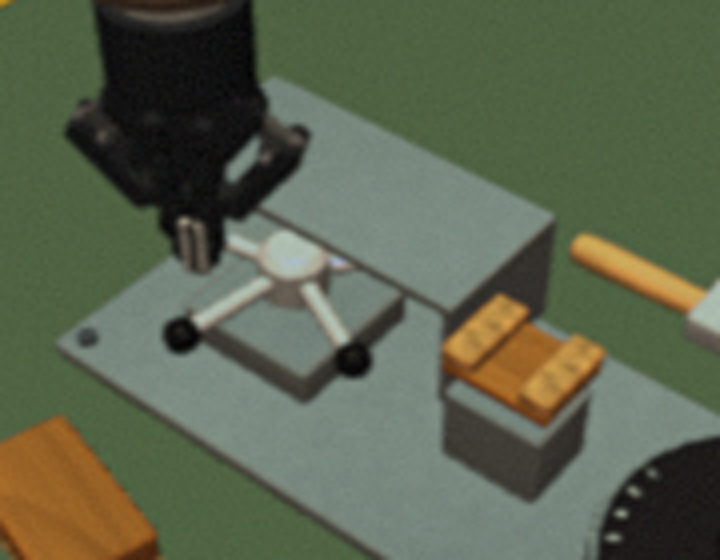

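Call:
carry_out(
  increments=[
    [0,0,-0.0008,0.0028,0.06,0,0],
    [0,0,-0.0011,0.0063,0.13,0,0],
    [0,0,-0.0014,0.008,0.165,0,0],
    [0,0,-0.0014,0.008,0.165,0,0],
  ],
)

```text
time: 8.75
ee_pos: [0.5559, -0.1562, 0.0511]
tcp_rot: [0.153, 0.691, 0.152, -0.69]
contact_force: [3.0, -0.7, 2.1]
width: -0.0001
```

Call:
carry_out(
  increments=[
    [0,0,0,-0.006,0,0,0],
    [0,-0.03,0,-0.006,0,0,0],
    [0,-0.07,0,-0.006,0,0,0],
  ],
)

```text
time: 9.05
ee_pos: [0.56, -0.1528, 0.1191]
tcp_rot: [-0.152, -0.689, -0.154, 0.692]
contact_force: [1.7, -0.3, 0.7]
width: -0.0001
```

```bash
python3 - <<'E'
from h import *
c=snap('scene','s10.png')
st();
for a in (24,28,32):print(a,plan(pol(S,.050,a,.110),a))
a=cv2.imread('pics/s10.png')
cv2.imwrite('pics/s10z.png',cv2.resize(a[90:230,220:400],None,fx=4,fy=4,interpolation=cv2.INTER_CUBIC))
z=lambda x,y:(90+y/4-.375,220+x/4-.375)
E
```

```text
t 9.1 p [ 0.5626 -0.1539  0.1273] psi -65.0 down [ 0.005 -0.002 -1.   ] F [ 2.  -0.5  9.5] w 0.0002 j [-0.4   0.22  1.57  0.    1.35  0.74]
24 (array([ 0.0172, -0.05  , -0.0431]), array([-1.554e+00,  1.000e-04, -6.500e-03]))
28 (array([ 0.0172, -0.0535, -0.0431]), array([-1.6238e+00,  3.0000e-04, -6.6000e-03]))
32 (array([ 0.0172, -0.057 , -0.0427]), array([-1.6937e+00,  5.0000e-04, -6.6000e-03]))
```

View pics/s10z.png

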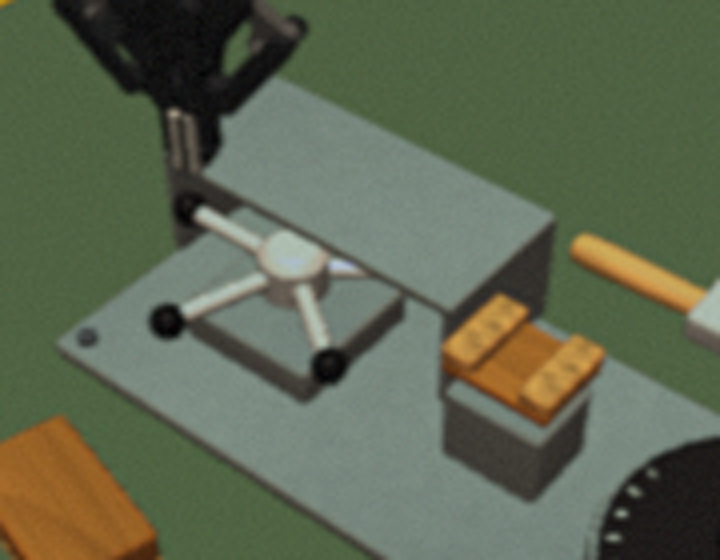

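Call:
carry_out(
  increments=[
    [0,0,-0.05,-0.043,-1.55,0,0],
    [0,0,-0.05,-0.043,-1.55,0,0],
    [0,0,-0.05,-0.043,-1.55,0,0],
    [0,0,-0.05,-0.043,-1.55,0,0],
    [0,0,-0.05,-0.043,-1.55,0,0],
  ],
)

```text
time: 9.6
ee_pos: [0.579, -0.0897, 0.1198]
tcp_rot: [0.397, 0.585, 0.397, -0.585]
contact_force: [-0.6, -0.3, -0.4]
width: -0.0003
```

```bash
python3 - <<'E'
from h import *
st();
for a in (25,):print(a,plan(pol(S,.050,a,.110),a))
E
```

```text
t 9.6 p [ 0.579  -0.0897  0.1198] psi -21.7 down [-0.  0. -1.] F [-0.6 -0.3 -0.4] w -0.0003 j [-0.29  0.23  1.57  0.    1.34  0.09]
25 (array([ 0.0098,  0.0012, -0.0006]), array([-8.152e-01, -1.000e-04,  1.000e-04]))
```

Call:
carry_out(
  increments=[
    [0,0,0.001,-0.0006,-0.815,0,0],
    [0,0,0.001,-0.0006,-0.815,0,0],
    [0,0,0.001,-0.0006,-0.815,0,0],
    [0,0,0.001,-0.0006,-0.815,0,0],
    [0,0,0.001,-0.0006,-0.815,0,0],
  ],
)

```text
time: 10.1
ee_pos: [0.5801, -0.0897, 0.1198]
tcp_rot: [0.584, 0.399, 0.584, -0.399]
contact_force: [0.7, 0.7, -0.6]
width: 0.0001
```

```bash
python3 - <<'E'
from h import *
st();
for a in (25,):print(a,plan(pol(S,.050,a,.051),a))
E
```

```text
t 10.1 p [ 0.5801 -0.0897  0.1198] psi 21.2 down [-0.  0. -1.] F [ 0.7  0.7 -0.6] w 0.0001 j [-0.28  0.24  1.56  0.    1.34 -0.66]
25 (array([ 0.0688,  0.0003, -0.0001]), array([-0.0656, -0.0001, -0.    ]))
```

Call:
carry_out(
  increments=[
    [0,0.03,0,0,-0.066,0,0],
    [0,0.055,0,0,-0.066,0,0],
    [0,0.069,0,0,-0.066,0,0],
    [0,0.069,0,0,-0.066,0,0],
  ],
)

```text
time: 10.5
ee_pos: [0.5791, -0.0896, 0.0491]
tcp_rot: [0.594, 0.382, 0.596, -0.382]
contact_force: [-0.2, -0.8, 0.2]
width: -0.0005
```

```bash
python3 - <<'E'
from h import *
st();
for a in (16,8,0,-8,-16):print(a,plan(pol(S,.050,a,.050),a))
E
```

```text
t 10.5 p [ 0.5791 -0.0896  0.0491] psi 24.6 down [-0.003  0.001 -1.   ] F [-0.2 -0.8  0.2] w -0.0005 j [-0.29  0.3   1.64  0.    1.21 -0.71]
16 (array([-0.0009,  0.0006,  0.0083]), array([ 0.1497, -0.0019,  0.0023]))
8 (array([-0.0009, -0.001 ,  0.0151]), array([ 0.2893, -0.0017,  0.0024]))
0 (array([-0.0009, -0.0034,  0.0216]), array([ 0.4289, -0.0016,  0.0026]))
-8 (array([-0.001 , -0.0068,  0.0277]), array([ 0.5686, -0.0014,  0.0027]))
-16 (array([-0.001 , -0.0109,  0.0333]), array([ 0.7082, -0.0012,  0.0028]))
```

Call:
carry_out(
  increments=[
    [0,0,0.0004,0.0083,0.15,0,0],
    [0,0,-0.001,0.0151,0.289,0,0],
    [0,0,-0.0034,0.0216,0.429,0,0],
    [0,0,-0.0068,0.0277,0.5686,0,0],
    [0,0,-0.0109,0.0333,0.708,0,0],
  ],
)

```text
time: 11.0
ee_pos: [0.5844, -0.1248, 0.0521]
tcp_rot: [0.424, 0.566, 0.424, -0.565]
contact_force: [0.3, 3.6, -0.2]
width: -0.0001
```

```bash
python3 - <<'E'
from h import *
st();
for a in (-24,-32,-40,-48,-56):print(a,plan(pol(S,.050,a,.050),a))
E
```

```text
t 11.0 p [ 0.5844 -0.1248  0.0521] psi -16.3 down [ 0.001  0.001 -1.   ] F [ 0.3  3.6 -0.2] w -0.0001 j [-0.34  0.32  1.61  0.    1.21 -0.05]
-24 (array([ 0.0021, -0.0018,  0.007 ]), array([ 0.1338, -0.0009, -0.001 ]))
-32 (array([ 0.0021, -0.0032,  0.0139]), array([ 0.2734, -0.001 , -0.001 ]))
-40 (array([ 0.0021, -0.0056,  0.0204]), array([ 0.413 , -0.0011, -0.0009]))
-48 (array([ 0.0021, -0.0088,  0.0266]), array([ 0.5527, -0.0011, -0.0008]))
-56 (array([ 0.0021, -0.0129,  0.0323]), array([ 0.6923, -0.0012, -0.0008]))
```

Call:
carry_out(
  increments=[
    [0,0.001,-0.0018,0.007,0.134,0,0],
    [0,0.001,-0.0032,0.0139,0.273,0,0],
    [0,0.001,-0.0056,0.0204,0.413,0,0],
    [0,0.001,-0.0088,0.0266,0.5527,0,0],
    [0,0.001,-0.0129,0.0323,0.6923,0,0],
  ],
)

```text
time: 11.5
ee_pos: [0.5635, -0.1527, 0.0516]
tcp_rot: [0.207, 0.677, 0.206, -0.675]
contact_force: [3.2, 3.0, 1.1]
width: -0.0002
```

```bash
python3 - <<'E'
from h import *
st();
for a in (-60,-64,-66,-68,-72):print(a,plan(pol(S,.050,a,.050),a))
E
```

```text
t 11.5 p [ 0.5635 -0.1527  0.0516] psi -56.0 down [ 0.003 -0.    -1.   ] F [3.2 3.  1.1] w -0.0002 j [-0.4   0.29  1.65  0.    1.2   0.58]
-60 (array([ 0.0016, -0.0009,  0.0037]), array([ 0.0697, -0.0023, -0.002 ]))
-64 (array([ 0.0016, -0.0013,  0.0071]), array([ 0.1395, -0.0023, -0.0019]))
-66 (array([ 0.0016, -0.0015,  0.0089]), array([ 0.1744, -0.0024, -0.0018]))
-68 (array([ 0.0016, -0.0019,  0.0106]), array([ 0.2093, -0.0024, -0.0018]))
-72 (array([ 0.0016, -0.0027,  0.014 ]), array([ 0.2791, -0.0025, -0.0017]))
```

Call:
carry_out(
  increments=[
    [0,0,-0.0009,0.0037,0.07,0,0],
    [0,0,-0.0013,0.0071,0.14,0,0],
    [0,0,-0.0015,0.0089,0.174,0,0],
    [0,0,-0.0015,0.0089,0.174,0,0],
  ],
)

```text
time: 11.9
ee_pos: [0.5551, -0.1566, 0.0514]
tcp_rot: [0.149, 0.692, 0.148, -0.691]
contact_force: [2.5, -0.9, 2.3]
width: 0.0001
```

Call:
carry_out(
  increments=[
    [0,0,0,-0.006,0,0,0],
    [0,-0.03,0,-0.006,0,0,0],
    [0,-0.07,0,-0.006,0,0,0],
  ],
)

```text
time: 12.2
ee_pos: [0.5591, -0.153, 0.1192]
tcp_rot: [-0.149, -0.69, -0.15, 0.692]
contact_force: [0.8, -0.7, 0.5]
width: 0.0002
```

```bash
python3 - <<'E'
from h import *
c=snap('scene','s11.png')
st();
for a in (25,):print(a,plan(pol(S,.050,a,.110),a))
a=cv2.imread('pics/s11.png')
cv2.imwrite('pics/s11z.png',cv2.resize(a[90:270,220:480],None,fx=3,fy=3,interpolation=cv2.INTER_CUBIC))
E
```

```text
t 12.25 p [ 0.5617 -0.1541  0.1274] psi -65.6 down [ 0.006 -0.002 -1.   ] F [ 1.7 -0.6  9.9] w 0.0001 j [-0.4   0.22  1.57  0.    1.35  0.74]
25 (array([ 0.0174, -0.0511, -0.0435]), array([-1.5811e+00,  1.0000e-04, -6.7000e-03]))
```

View pics/s11z.png

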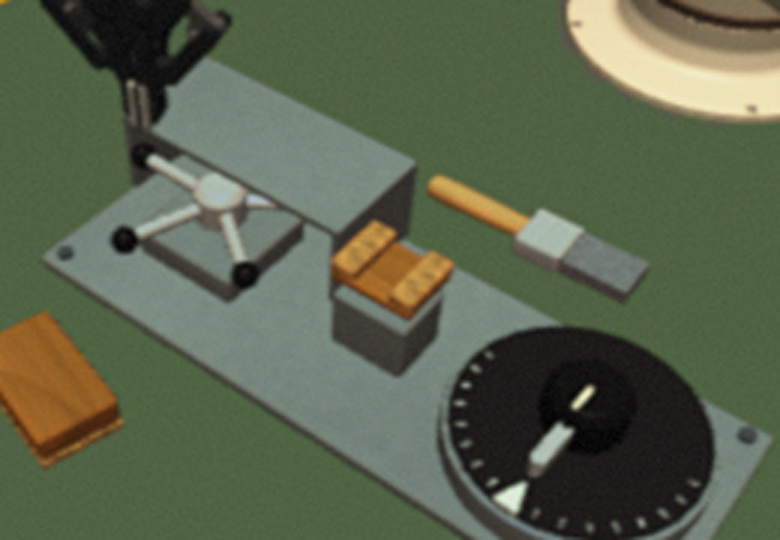

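Call:
carry_out(
  increments=[
    [0,0,-0.051,-0.0435,-1.58,0,0],
    [0,0,-0.051,-0.0435,-1.58,0,0],
    [0,0,-0.051,-0.0435,-1.58,0,0],
    [0,0,-0.051,-0.0435,-1.58,0,0],
    [0,0,-0.051,-0.0435,-1.58,0,0],
  ],
)

```text
time: 12.75
ee_pos: [0.5787, -0.0888, 0.12]
tcp_rot: [0.394, 0.587, 0.394, -0.587]
contact_force: [-0.1, -0.0, 0.1]
width: 0.0001
```

```bash
python3 - <<'E'
from h import *
st();
for a in (25,):print(a,plan(pol(S,.050,a,.110),a))
E
```

```text
t 12.75 p [ 0.5787 -0.0888  0.12  ] psi -22.2 down [ 0.  0. -1.] F [-0.1 -0.   0.1] w 0.0001 j [-0.28  0.23  1.57  0.    1.34  0.1 ]
25 (array([0.01  , 0.0018, 0.0001]), array([-8.246e-01, -1.000e-04, -2.000e-04]))
```

Call:
carry_out(
  increments=[
    [0,0,0.0018,0,-0.825,0,0],
    [0,0,0.0018,0,-0.825,0,0],
    [0,0,0.0018,0,-0.825,0,0],
    [0,0,0.0018,0,-0.825,0,0],
    [0,0,0.0018,0,-0.825,0,0],
  ],
)

```text
time: 13.25
ee_pos: [0.5803, -0.0897, 0.12]
tcp_rot: [0.582, 0.402, 0.582, -0.402]
contact_force: [-0.7, -0.7, -0.1]
width: 0.0002
```

```bash
python3 - <<'E'
from h import *
st();
for a in (25,):print(a,plan(pol(S,.050,a,.051),a))
E
```

```text
t 13.25 p [ 0.5803 -0.0897  0.12  ] psi 20.7 down [ 0.  0. -1.] F [-0.7 -0.7 -0.1] w 0.0002 j [-0.28  0.24  1.56  0.    1.34 -0.65]
25 (array([ 0.069 ,  0.0001, -0.0001]), array([-0.075 , -0.0001, -0.0001]))
```

Call:
carry_out(
  increments=[
    [0,0.03,0,0,-0.07,0,0],
    [0,0.055,0,0,-0.07,0,0],
    [0,0.068,0,0,-0.07,0,0],
    [0,0.068,0,0,-0.07,0,0],
  ],
)

```text
time: 13.65
ee_pos: [0.5794, -0.0897, 0.0503]
tcp_rot: [0.593, 0.383, 0.595, -0.384]
contact_force: [-0.2, -0.1, 0.8]
width: 0.0001
```

```bash
python3 - <<'E'
from h import *
st();
for a in (16,8,0,-8,-16):print(a,plan(pol(S,.050,a,.050),a))
E
```

```text
t 13.65 p [ 0.5794 -0.0897  0.0503] psi 24.3 down [-0.003  0.001 -1.   ] F [-0.2 -0.1  0.8] w 0.0001 j [-0.28  0.3   1.64  0.    1.21 -0.71]
16 (array([0.0003, 0.0004, 0.0081]), array([ 0.1448, -0.0017,  0.0021]))
8 (array([ 0.0003, -0.0011,  0.0149]), array([ 0.2844, -0.0016,  0.0022]))
0 (array([ 0.0003, -0.0035,  0.0215]), array([ 0.4241, -0.0014,  0.0023]))
-8 (array([ 0.0003, -0.0069,  0.0276]), array([ 0.5637, -0.0012,  0.0024]))
-16 (array([ 0.0003, -0.011 ,  0.0333]), array([ 0.7033, -0.0011,  0.0025]))
```

Call:
carry_out(
  increments=[
    [0,0,0.0004,0.0081,0.145,0,0],
    [0,0,-0.0011,0.0149,0.284,0,0],
    [0,0,-0.0035,0.0215,0.424,0,0],
    [0,0,-0.0069,0.0276,0.5637,0,0],
    [0,0,-0.0098,0.0315,0.66,0,0],
  ],
)

```text
time: 14.15
ee_pos: [0.5848, -0.1229, 0.0533]
tcp_rot: [0.436, 0.557, 0.436, -0.556]
contact_force: [1.0, 3.5, -0.7]
width: -0.0
```

```bash
python3 - <<'E'
from h import *
st();
for a in (-18,-20,-22,-24,-26,-28,-30,-32):print(a,plan(pol(S,.050,a,.050),a))
E
```

```text
t 14.15 p [ 0.5848 -0.1229  0.0533] psi -13.9 down [ 0.002  0.    -1.   ] F [ 1.   3.5 -0.7] w -0.0 j [-0.34  0.31  1.61  0.    1.22 -0.09]
-18 (array([ 0.0033, -0.0014,  0.0037]), array([ 0.0722, -0.0007, -0.0016]))
-20 (array([ 0.0033, -0.0015,  0.0054]), array([ 0.1071, -0.0007, -0.0016]))
-22 (array([ 0.0033, -0.0018,  0.0071]), array([ 0.142 , -0.0007, -0.0015]))
-24 (array([ 0.0033, -0.002 ,  0.0089]), array([ 0.1769, -0.0007, -0.0015]))
-26 (array([ 0.0033, -0.0024,  0.0106]), array([ 0.2119, -0.0008, -0.0015]))
-28 (array([ 0.0033, -0.0028,  0.0123]), array([ 0.2468, -0.0008, -0.0015]))
-30 (array([ 0.0033, -0.0032,  0.014 ]), array([ 0.2817, -0.0008, -0.0015]))
-32 (array([ 0.0033, -0.0037,  0.0156]), array([ 0.3166, -0.0008, -0.0015]))
```

Call:
carry_out(
  increments=[
    [0,0.002,-0.0014,0.0037,0.072,0,0],
    [0,0.002,-0.0016,0.0063,0.125,0,0],
    [0,0.002,-0.002,0.0089,0.177,0,0],
    [0,0.002,-0.002,0.0089,0.177,0,0],
  ],
)

```text
time: 14.55
ee_pos: [0.5807, -0.1312, 0.0513]
tcp_rot: [0.387, 0.593, 0.386, -0.592]
contact_force: [0.7, 1.6, 1.1]
width: -0.0003
```

```bash
python3 - <<'E'
from h import *
st();
for a in (-25,-26,-27,-28,-30,-32):print(a,plan(pol(S,.050,a,.050),a))
E
```

```text
t 14.55 p [ 0.5807 -0.1312  0.0513] psi -23.7 down [ 0.002 -0.    -1.   ] F [0.7 1.6 1.1] w -0.0003 j [-0.35  0.31  1.62  0.    1.21  0.06]
-25 (array([ 0.0013, -0.0001,  0.0007]), array([ 0.0219, -0.0005, -0.0019]))
-26 (array([ 0.0013, -0.0002,  0.0016]), array([ 0.0394, -0.0005, -0.0019]))
-27 (array([ 0.0013, -0.0002,  0.0025]), array([ 0.0568, -0.0005, -0.0019]))
-28 (array([ 0.0013, -0.0003,  0.0033]), array([ 0.0743, -0.0005, -0.0019]))
-30 (array([ 0.0013, -0.0004,  0.0051]), array([ 0.1092, -0.0006, -0.0019]))
-32 (array([ 0.0013, -0.0006,  0.0068]), array([ 0.1441, -0.0006, -0.0019]))
```

Not yet at the stop; go on in 2° steps watching the force.

Call:
carry_out(
  increments=[
    [0,0,-0.0002,0.0016,0.039,0,0],
    [0,0,-0.0003,0.0033,0.074,0,0],
    [0,0,-0.0003,0.0033,0.074,0,0],
  ],
)

```text
time: 14.85
ee_pos: [0.5802, -0.1329, 0.0513]
tcp_rot: [0.365, 0.607, 0.364, -0.604]
contact_force: [10.8, 10.4, 1.8]
width: -0.0001
```

Call:
carry_out(
  increments=[
    [0,0,0,0.0016,0.035,0,0],
    [0,0,0,0.0016,0.035,0,0],
  ],
)

```text
time: 15.05
ee_pos: [0.5801, -0.1335, 0.0514]
tcp_rot: [0.355, 0.614, 0.354, -0.61]
contact_force: [17.6, 17.4, -0.4]
width: -0.0003
```

```bash
python3 - <<'E'
from h import *
c=snap('scene','s12.png')
st();
for a in (-30,-32,-34):print(a,plan(pol(S,.050,a,.050),a))
a=cv2.imread('pics/s12.png')
b=cv2.resize(a[90:230,220:400],None,fx=4,fy=4,interpolation=cv2.INTER_CUBIC)
for k in range(5):
  v=proj(c,pol(S,.078,YAW+72*k-np.degrees(3.4),.058));print(k,(YAW+72*k-194.8+180)%360-180);cv2.circle(b,(int((v[1]-220+.5)*4),int((v[0]-90+.5)*4)),4,(0,0,255),-1)
cv2.imwrite('pics/s12z.png',b)
E
```

```text
t 15.1 p [ 0.5801 -0.1335  0.0514] psi -29.8 down [ 0.006  0.002 -1.   ] F [16.3 18.6  0.3] w -0.0001 j [-0.36  0.31  1.62  0.    1.21  0.16]
-30 (array([ 0.0014, -0.0005,  0.0028]), array([ 0.0032, -0.0048, -0.0038]))
-32 (array([ 0.0014, -0.0005,  0.0045]), array([ 0.0381, -0.0048, -0.0037]))
-34 (array([ 0.0014, -0.0006,  0.0063]), array([ 0.073 , -0.0049, -0.0036]))
0 170.87
1 -117.13000000000001
2 -45.130000000000024
3 26.869999999999976
4 98.87
```

View pics/s12z.png

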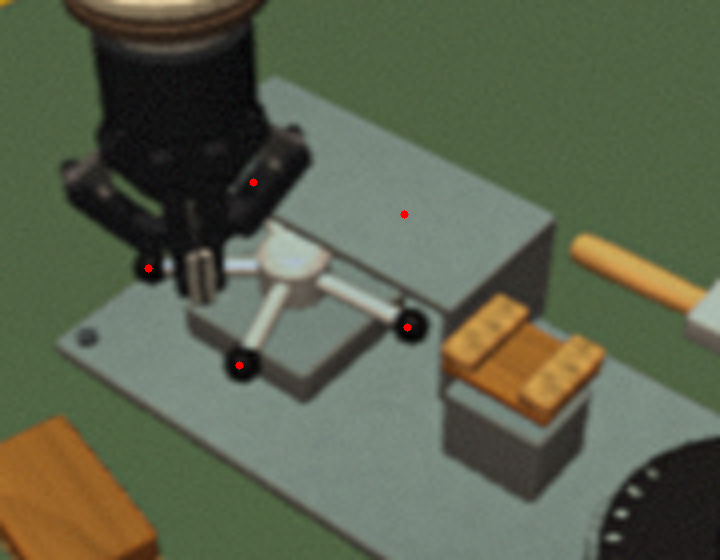

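Call:
carry_out(
  increments=[
    [0,0,0,-0.006,0,0,0],
    [0,0,0.001,-0.012,0,0,0],
    [0,-0.03,0.001,-0.012,0,0,0],
    [0,-0.08,0.001,-0.012,0,0,0],
    [0,-0.13,0.001,-0.012,0,0,0],
  ],
)

```text
time: 15.6
ee_pos: [0.584, -0.1251, 0.1813]
tcp_rot: [-0.354, -0.612, -0.355, 0.612]
contact_force: [0.7, -0.3, 0.5]
width: -0.0004
```

Call:
carry_out(
  increments=[
    [0,-0.05,0.1,0.15,0,0,0],
    [0,-0.05,0.1,0.15,0,0,0],
    [0,-0.05,0.1,0.15,0,0,0],
    [0,-0.05,0.1,0.15,0,0,0],
    [0,-0.05,0.1,0.15,0,0,0],
  ],
)

```text
time: 16.1
ee_pos: [0.596, -0.3098, 0.2308]
tcp_rot: [-0.354, -0.613, -0.352, 0.613]
contact_force: [-0.6, 0.9, 0.5]
width: -0.0001
```

```bash
python3 lt.py t13; python3 - <<'E'
from h import *
c=snap('scene','s13.png')
a=cv2.imread('pics/s13.png')
b=cv2.resize(a[90:330,200:480],None,fx=2.8,fy=2.5,interpolation=cv2.INTER_CUBIC)
for k in range(5):
  v=proj(c,pol(S,.078,YAW+72*k-np.degrees(3.4),.058));cv2.circle(b,(int((v[1]-200+.5)*2.8),int((v[0]-90+.5)*2.5)),2,(0,0,255),-1)
cv2.imwrite('pics/s13z.png',b)
E
```

```text
t 16.15 p [ 0.5961 -0.3074  0.23  ] psi -30.0 down [ 0. -0. -1.] F [-0.7  0.4  0. ] w 0.0 j [-0.59  0.35  1.19 -0.    1.6  -0.07]
```

View pics/t13z.png

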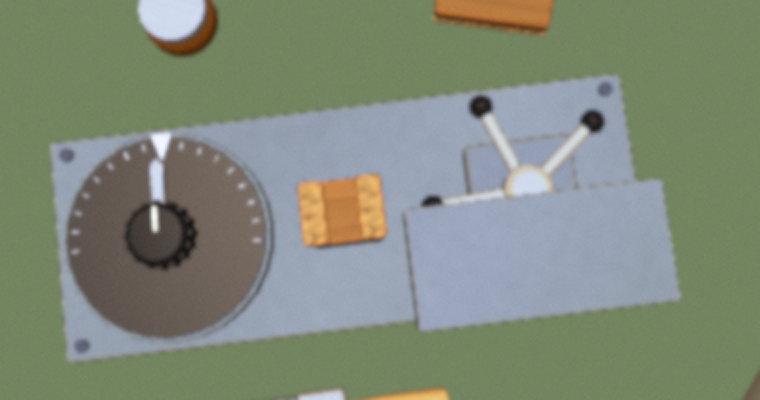

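View pics/s13z.png

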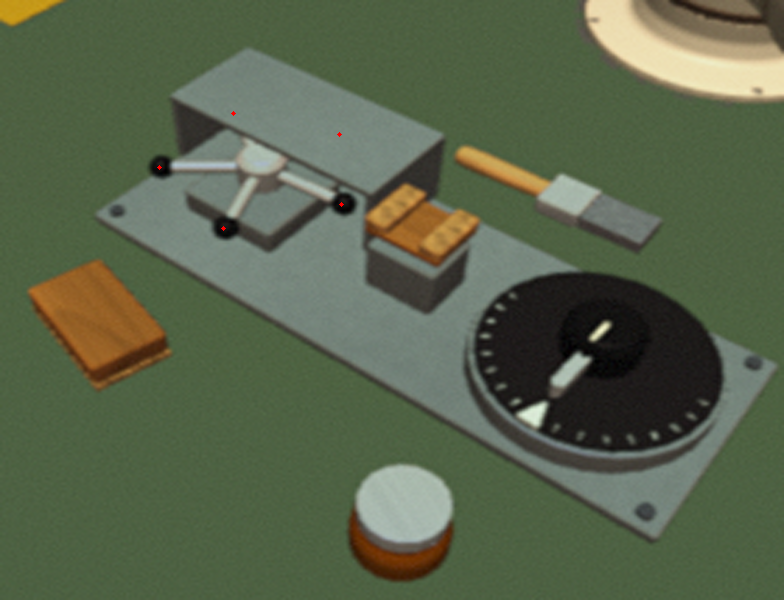

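View pics/t13k.png

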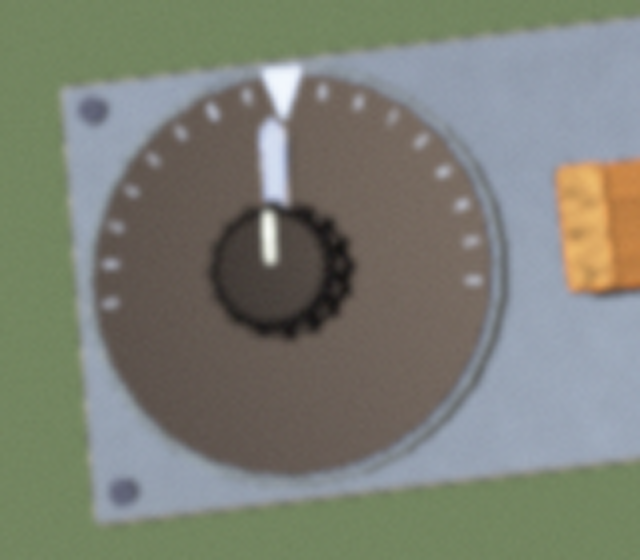

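```bash
python3 -c "
from bench import bot
print(bot.get_obs()['joint_vel'].round(4)); print(bot.job_done())"
```

```text
[ 0.0308 -0.0141  0.0286  0.004  -0.0051  0.0072]
the job is handed in; nothing more can be done
None
```

The pointer is set on the index, the star handle is tight against its stop, and the job was handed in at about 16 s of the 59 s allowed. `job_done` gave no verdict, so what follows rests on my own checks.

- **Pointer:** I pushed it counter-clockwise with the closed fingers. In overlays on both camera pictures it fitted about 1° from the index, against roughly 4° allowed. Readings of single points in those pictures disagreed more, from about +2° (top camera) to −3° (scene camera). The last pictures show the pointer in the same place after locking.
- **Star handle:** I turned it clockwise in three spoke pushes. On the last push the force rose to about 25 N while the finger stopped advancing. The ball positions in the final picture match the fully tight value of 3.4 rad.
- **Surroundings:** the sanding block, wax jar and brush look undisturbed in the last pictures, judged by eye only. The hand is clear of everything at (0.60, −0.31, 0.23), with almost no contact force. The arm was still settling slightly at hand-in, with joint speeds up to 0.03 rad/s.

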